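Hang the stage insert on the drying rail with an S-hook

TASK

Take the brass S-hook off the drying rail by its orange tab, with a light touch feel its bent lower end through the small hole in the delicate blue microscope stage insert, draw the insert up out of its stand, and hang hook and insert together on the rail, then let go. The gripper must never touch the insert, nothing may be forced, and the jar, the cup and the slide box stay as they are.

Things in the scene. Friction and masses are not known exactly. Their poses are not given: they have to be found in the camera images.
- hook: brass S-hook, 4 mm wire, 50 g, hung on the rail at the start. Origin: centre of the upper bow, 3 mm below the bar's axis when hung; z up, x across the rail (lower end points +x), y normal to the hook. Bow: inner radius 7 mm, open downward; free end at x -9, z -2 mm; shank at x +9 down to z -24 mm. To take off: up 14 mm, 35 mm along +x, then up; to hang: the reverse.
- hook_tab (a point): centre of the hook's orange plastic grip tab, 16 (x) x 10 (y) x 32 (z) mm, 34 mm above the hook's origin, on its axis. Pinch it across y, from above; its foot is 18 mm above the hook's origin, so keep the fingertips off the bar. Axes as the hook's.
- hook_tip (a point): where the end of the lower hook WOULD be if unbent: x 24, z -64.5 mm from the hook's origin. Nominal wire centreline (x, z): (9,-24) (-14,-48) (-14,-62) (-6,-70) (20,-68) (24,-64.5). Really the half below z -6 mm is bent rigidly about x, up to 0.24 rad to either side: the tip is up to 14 mm off along y (then 1.7 mm higher). No pose shows it: feel for the hole.
- insert: blue microscope stage insert, a flat plate with a glass window, 86 wide (y) x 110 high (z) x 4 mm thick (x), 0.18 to 0.33 kg, upright in the stand's slot, bottom 5 mm above the bench, leaning up to 2 degrees. Delicate: over 12 N from the hook spoils it. Origin: middle of its bottom edge; x is the plate's normal, pointing away from the robot; z up.
- insert_hole (a point): centre of the hanging hole in the insert, 8 wide (y) x 14 mm high (z), 4 mm long, 12 mm below the top edge; axis: the plate's x. The hook's end passes from the robot's side, moving along +x, if it is within about 1.5 mm sideways and 2 mm in height of the best line (unbent: hook's origin 66.6 mm above the hole centre); go on until the plate is at the hook's x = 4 mm.
- stand: grey plastic stand fixed to the bench, base 70 (x) x 107 (y) mm, its one slot along y is 89 long, 5.5 mm wide, 40 mm deep, its walls' top at 45 mm above the bench. Origin: underside centre; x across the slot, z up.
- rail: drying rail fixed to the bench: a steel bar 8 mm in diameter and 300 mm long along y, axis 220 mm above the bench, on a post at each end (feet 90 x 30 mm). Origin: on the bench under the middle of the bar; y along the bar, x across it, away from the robot.
- rail_mid (a point): middle of the rail bar, on its axis
- bottle: amber glass jar with a black cap, 48 mm diameter, 75 mm high, loose bystander. Origin: underside centre
- beaker: white open cup, 52 mm diameter, 60 mm high, loose bystander. Origin: underside centre
- slidebox: green slide box, 75 x 100 x 35 mm, loose bystander. Origin: underside centre
Mind the look-alikes: they are no part of the job. Of the things shaped like the hook, the brass one is meant.

How it is judged (in metres and radians):
On the way, in this order (a step that is already met when the one before it is completed fails the run):
1. the hook has been taken off the rail (contact force between hook and the fingers above 2 N and contact force between hook and rail below 0.1 N and distance of hook from where it was at the start of the episode above 0.06 m), for 0.2 s.
2. the insert hangs from the hook, drawn clear of its stand (contact force between hook and insert above 0.8 N and contact force between insert and stand below 0.05 N and z of insert in the frame of stand above 0.047 m), for 0.2 s.
At the end, for the whole second after the job is handed in: Hook hanging by its bow on the rail (bow centre within 20 mm across, 15 mm in height of the bar axis); insert hanging upright (20 degrees) by its hole from the hook, over 25 mm above the bench, clear of stand and rail; hook below 50 mm/s, insert below 150 mm/s (a light sway is fine); gripper off (contact force between hook and insert above 0.8 N and contact force between hook and rail above 1.2 N and contact force between hook and the fingers below 0.05 N and contact force between insert and stand below 0.05 N and contact force between insert and rail below 0.05 N and distance between insert_hole and hook below 0.1 m and x of hook in the frame of rail_mid between -0.02 and 0.02 m and z of hook in the frame of rail_mid between -0.015 and 0.01 m and height (world z) of insert above 0.025 m and angle between insert's own z axis and vertical below 0.35 rad and linear speed of insert below 0.15 m/s and linear speed of hook below 0.05 m/s); the robot touches nothing.
It fails at once if the insert is pressed or pulled by the hook with more than 12 N (contact force between hook and insert above 12 N).
It fails at once if the hook is pressed on the rail with more than 20 N (contact force between hook and rail above 20 N).
It fails at once if the robot touches the insert (contact force between any of the arm, the fingers and insert above 0.3 N).
It fails at once if a bystander is moved more than 25 mm or tipped (distance of any of bottle, beaker, slidebox from where it was at the start of the episode above 0.025 m or angle between any of bottle, beaker, slidebox's own z axis and vertical above 0.4 rad).
It also fails if it takes over 72 s, if anything falls off the work surface, if the arm or the gripper's body presses on something with over 40 N, if the wrist force passes 120 N, or if a joint passes its speed limit or range.

ROBOT

A 6-joint arm with a two-finger parallel gripper is mounted at the origin on the work surface. World frame = base frame: x ahead of the robot, y to its left, z up, the work surface at z = 0. Lengths are in m, angles in degrees, forces in N, time in s.
With the tool pointing down it reaches from about 0.4 to 0.825 m from the base axis. Payload 7 kg.
Tool frame: the origin (TCP) lies midway between the tips of the shut fingers; the grasp point (between the pads) lies 19 mm behind it; z points along the fingers, y is the line along which they close (so a half turn about z gives the same grasp; the last joint's range is limited). The gripper opens to 88 mm and grips with 3 to 60 N. Pads are 19 mm wide; open, the fingers measure 130 mm over their backs; the gripper's body (78 mm by 193 mm) begins 47 mm behind the grasp point.
Start: joints at [-57.347, 20.546, 0.682, 0, -70.136, -16.507], TCP at [0.188, -0.648, 0.203] pointing down, gripper open.
Joint ranges: [-176.03, 176.03], [-82.01, 121.73], [-58.28, 71.71], [-173.87, 95.51], [-174.79, -0.11], [-173.66, 173.66]. Speed limits (degrees/s): [136.94, 136.94, 172.46, 180, 180, 180].

INTERFACE

Orientations are given as [roll, pitch, yaw] about the fixed x, y, z axes, in that order (R = Rz(yaw) Ry(pitch) Rx(roll)).
In Python, from plant import ctrl gives the robot as it stands. The module is installed in compiled form; this text tells all that it offers.
- The arm moves only by the tool send_rows, never from a script. Its argument "plan" is a list that holds one entry, the list of rows, each a list of 6 numbers: the shift along the tool's x, y, z in a scale on which 1.0 is 80 cm, then the turn, a rotation vector about the tool's x, y, z in parts of the range, where 1.0 means 180 degrees. A call has 1 to 8 rows; each row is the pose to reach, as a shift and turn from the pose commanded when the call began, along the tool's axes at that moment; what a row does not reach only later rows make up. A row lasts 1/12 s, in which the tool goes at most 41.7 mm and 7.16 degrees, less where a joint would pass 70% of its speed; a pose out of reach is approached as far as the arm can. No shift or turn number may pass 1 either way. A call with a gripper value outside its range is refused whole. "fingers" is the opening, from 0 (shut) to 1 (fully open), set as the call begins (left out, the last holds). The fingers move at their own pace and stop on an object; the grip force is fixed at half the most. Time passes only in rows, so rows that repeat a pose let the fingers close. It gives the time, the measured TCP pose, the force, the opening and the grip force at its end, in the units of the state.
- ctrl.get_obs(): the state, without advancing time (a new reading comes with each control period).
- ctrl.snapshot(name): name is "scene" or "side" or "wrist"; returns a dict with "img" (384x512x3 uint8, red, green, blue), "K" (3x3 intrinsics, pixels), "k1" (the pictures are not rectified: a ray, as slopes to the right and down, at radius r is drawn at 1 + k1 r^2 times it, then the intrinsics apply), "pose" (4x4, takes a point from camera to world coordinates). Camera axes: x right, y down, z forward; pixel columns grow to the right and rows downward; lengths in m; the calibration is good to about 2 mm. A picture is of the moment at which its call begins. There is no depth.
- ctrl.close_job(): hands the job in; it is judged then, once.
The state is a dict: "clock": time; "joint_pos": joint angles; "qvel": joint speeds; "tau": joint torques, N m; "tool_pos": TCP position; "orientation": TCP orientation; "force": force on the tool from outside, world axes, zero at the start; "moment": the same for the moment, N m; "opening": finger opening in m; "gripper_force": force on a finger pad.
Only numpy, scipy, OpenCV 4.12 (cv2) and the standard library are available. Lean on these libraries where they do the work, as an engineer would, in place of code of your own. Each camera call takes 0.05 s, during which the arm holds its last target. There are 200 camera calls.

## Working session

There is one attempt and no reset: what is moved stays moved. The work goes in short steps, Python scripts to look and compute and a tool call to move; the robot and the scene stay as the last step left them, time stands still between calls to the robot, and variables do not carry over. Pictures are saved under pics/ and viewed, at most 10 in all, crops included, and the job is handed in when it is done.

Besides the shell and the picture viewer there is one more tool, called by a JSON object that holds its "method" and its "body". send_rows: Moves the arm, as the interface text tells. Its arguments: {"type":"object","properties":{"plan":{"type":"array","items":{"type":"array","items":{"type":"array","items":{"type":"number"}}}},"fingers":{"type":"number"}},"required":["plan"]}

```bash
mkdir -p pics; cat > h.py <<'E'
import numpy as np, cv2
from plant import ctrl
def snap(n):
    s=ctrl.snapshot(n); return s
def ray(s,uv):
    K=np.array(s["K"]);k=s["k1"];P=np.array(s["pose"])
    d=(np.array(uv,float)-K[:2,2])/[K[0,0],K[1,1]]
    u=d.copy()
    for _ in range(20): u=d/(1+k*(u@u))
    v=P[:3,:3]@np.array([u[0],u[1],1]); return P[:3,3],v/np.linalg.norm(v)
def plane(s,uv,n,c):
    o,v=ray(s,uv); n=np.array(n,float); return o+v*((c-n@o)/(n@v))
def tri(*prs):
    A=np.zeros((3,3));b=np.zeros(3);L=[]
    for s,uv in prs:
        o,v=ray(s,uv);M=np.eye(3)-np.outer(v,v);A+=M;b+=M@o;L.append((o,M))
    p=np.linalg.solve(A,b); return p,[np.linalg.norm(M@(p-o)) for o,M in L]
def proj(s,p):
    P=np.array(s["pose"]);K=np.array(s["K"]);c=P[:3,:3].T@(np.array(p)-P[:3,3]);u=c[:2]/c[2]
    u=u*(1+s["k1"]*(u@u)); return u*[K[0,0],K[1,1]]+K[:2,2]
E
python3 - <<'E'
from h import *
import pickle
S={n:snap(n) for n in ("scene","side","wrist")}
pickle.dump(S,open('s0.pkl','wb'))
for n in S:
    print(n,np.round(S[n]["K"],1).tolist(),S[n]["k1"],np.round(S[n]["pose"],3).tolist())
cv2.imwrite('pics/a.png',cv2.resize(np.hstack([S["scene"]["img"]])[:,:,::-1],(800,600)))
cv2.imwrite('pics/b.png',cv2.resize(S["side"]["img"][:,:,::-1],(800,600)))
print(ctrl.get_obs())
E
```

```text
scene [[372.0, 0.0, 256.0], [0.0, 372.0, 189.7], [0.0, 0.0, 1.0]] 0.0103143761864858 [[0.604, 0.68, -0.416, 0.974], [0.797, -0.507, 0.329, -0.312], [0.013, -0.53, -0.848, 1.008], [0.0, 0.0, 0.0, 1.0]]
side [[438.2, 0.0, 256.9], [0.0, 438.2, 189.8], [0.0, 0.0, 1.0]] 0.03652890353501652 [[-0.976, -0.172, 0.137, 0.409], [-0.219, 0.709, -0.67, 0.731], [0.018, -0.684, -0.729, 0.947], [0.0, 0.0, 0.0, 1.0]]
wrist [[299.1, 0.0, 255.7], [0.0, 299.1, 187.6], [0.0, 0.0, 1.0]] -0.06542954568541565 [[-0.277, 0.925, 0.261, 0.117], [0.961, 0.266, 0.078, -0.669], [0.002, 0.272, -0.962, 0.385], [0.0, 0.0, 0.0, 1.0]]
{'clock': 0.15, 'joint_pos': array([-5.73497287e+01,  2.05827401e+01,  6.46953386e-01, -1.33965946e-02,
       -7.01381949e+01, -1.65053911e+01]), 'qvel': array([-0.06143203, -0.19781569,  0.26989989,  0.10046857,  0.02716108,
       -0.0116533 ]), 'tau': array([-8.50507677e-04, -5.83276391e+01,  2.93291956e+01,  7.00106308e+00,
        8.80366744e-03, -1.13392068e-04]), 'tool_pos': array([ 0.18752858, -0.6480084 ,  0.20214214]), 'orientation': array([ 1.79925488e+02, -8.94387249e-03, -1.63859674e+02]), 'force': array([-0.33356882, -0.34445549,  0.60590419]), 'moment': array([0.04209206, 0.00523898, 0.00475227]), 'gripper_force': 0.0, 'opening': 0.08783588583444392}
```

View pics/a.png

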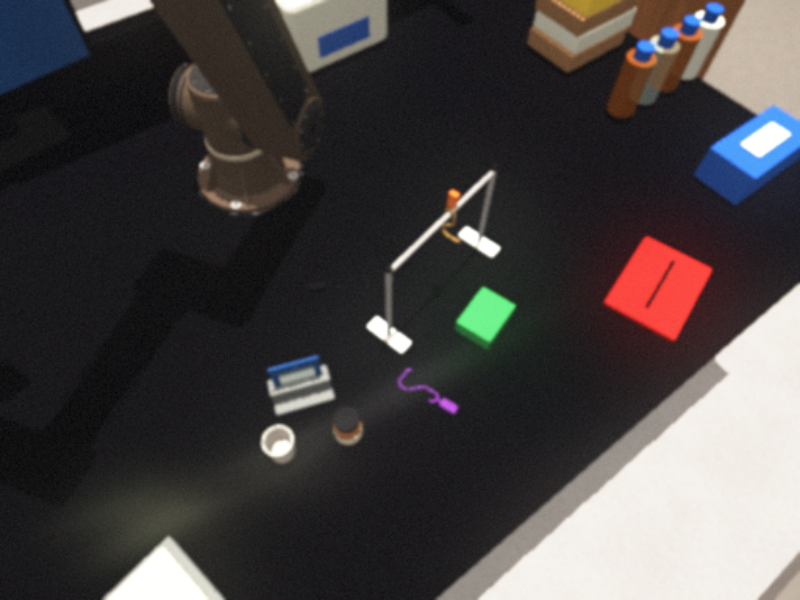

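View pics/b.png

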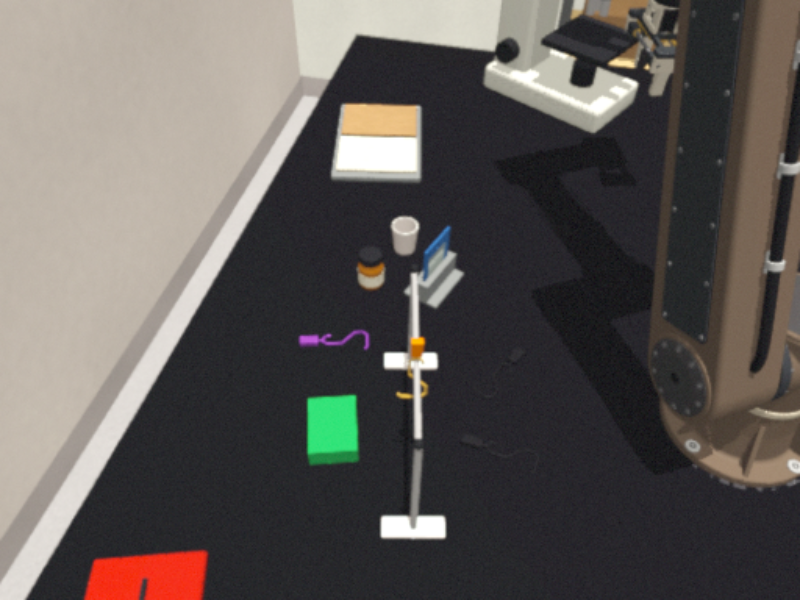

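The scene view shows the brass hook with its orange tab at about (452,200), the rail from (393,268) to (493,175), the blue insert in its stand at (295,372), the cup at (278,443), the jar at (347,425) and a purple look-alike. The side view has the tab at (417,347), the rail from (414,275) to (417,440) and the insert at (437,252).

```bash
cat > m.py <<'E'
from h import *
import pickle
S=pickle.load(open('s0.pkl','rb')); k=1.5625
def blob(img,lo,hi,box):
    hsv=cv2.cvtColor(cv2.GaussianBlur(img,(3,3),0),cv2.COLOR_RGB2HSV); m=cv2.inRange(hsv,lo,hi)
    z=np.zeros_like(m);x0,y0,x1,y1=[int(a/k) for a in box];z[y0:y1,x0:x1]=m[y0:y1,x0:x1]
    n,l,st,c=cv2.connectedComponentsWithStats(z); i=1+np.argmax(st[1:,4]); return (l==i).astype(np.uint8),c[i],st[i]
if __name__=="__main__":
    a,b=S["scene"],S["side"]
    ma,ca,sa=blob(a["img"],(5,150,120),(18,255,255),(430,170,480,216)); mb,cb,sb=blob(b["img"],(5,150,120),(18,255,255),(400,325,440,362))
    print(ca,sa,cb,sb,"tab",tri((a,ca),(b,cb)))
    for n,box in (("scene",(250,340,340,400)),("side",(415,220,460,290))):
        m,c,st=blob(S[n]["img"],(100,120,60),(125,255,255),box)
        q=cv2.boxPoints(cv2.minAreaRect(np.argwhere(m)[:,::-1].astype(np.float32)))
        pts=np.argwhere(m)[:,::-1]
        print(n,st,np.round(q,1).tolist())
        for i in np.unique(pts[:,0]): print(i,pts[pts[:,0]==i][:,1].min(),pts[pts[:,0]==i][:,1].max(),end=' | ')
        print()
    # rail: bright
    for n,ends in (("scene",[(393,268),(493,175)]),("side",[(414,275),(417,440)])):
        for e in ends: print(n,plane(S[n],np.array(e)/k,(0,0,1),.22))
    # feet (white) top approx z=.005
    for n,box in (("scene",(355,310,420,360)),("scene",(450,220,505,262)),("side",(375,345,445,375)),("side",(375,505,455,545)),("scene",(250,355,345,420))):
        m,c,st=blob(S[n]["img"],(0,0,150),(180,60,255),box); r=cv2.minAreaRect(np.argwhere(m)[:,::-1].astype(np.float32))
        print(n,c,st,plane(S[n],r[0],(0,0,1),.005))
    w=cv2.resize(S["scene"]["img"][220:290,150:250][:,:,::-1],(400,280),interpolation=cv2.INTER_CUBIC); w2=cv2.resize(S["side"]["img"][130:200,240:340][:,:,::-1],(400,280),interpolation=cv2.INTER_CUBIC)
    w3=cv2.resize(S["scene"]["img"][105:175,240:340][:,:,::-1],(400,280),interpolation=cv2.INTER_CUBIC); w4=cv2.resize(S["side"]["img"][200:270,220:320][:,:,::-1],(400,280),interpolation=cv2.INTER_CUBIC)
    cv2.imwrite('pics/c.png',np.vstack([np.hstack([w,w2]),np.hstack([w3,w4])]))
E
python3 m.py
```

```text
[289.45833333 126.125     ] [286 121   9  13  72] [266.72463768 223.46376812] [263 215   9  15  69] tab (array([0.49762456, 0.17634951, 0.25043923]), [np.float64(0.0022475761602493136), np.float64(0.002247576160249437)])
scene [170 227  34  19 215] [[169.39999389648438, 234.8000030517578], [202.5, 225.3000030517578], [205.8000030517578, 236.8000030517578], [172.60000610351562, 246.1999969482422]]
170 236 237 | 171 235 238 | 172 234 239 | 173 234 240 | 174 234 241 | 175 234 241 | 176 233 243 | 177 233 245 | 178 233 238 | 179 232 238 | 180 232 237 | 181 232 237 | 182 232 237 | 183 231 236 | 184 231 236 | 185 231 236 | 186 231 236 | 187 230 235 | 188 230 235 | 189 230 235 | 190 230 235 | 191 229 234 | 192 229 234 | 193 229 234 | 194 229 233 | 195 228 233 | 196 228 233 | 197 228 233 | 198 228 232 | 199 227 232 | 200 227 233 | 201 227 233 | 202 227 234 | 203 227 233 | 
side [271 144  18  33 172] [[263.79998779296875, 169.60000610351562], [284.8999938964844, 142.39999389648438], [293.20001220703125, 148.8000030517578], [272.0, 176.0]]
271 161 171 | 272 159 176 | 273 158 167 | 274 157 164 | 275 156 163 | 276 155 162 | 277 154 161 | 278 153 160 | 279 152 159 | 280 150 158 | 281 149 156 | 282 148 155 | 283 147 155 | 284 146 154 | 285 145 155 | 286 144 158 | 287 144 156 | 288 145 147 | 
scene [0.53655286 0.01743696 0.22      ]
scene [0.47958889 0.29016184 0.22      ]
side [0.53643825 0.01532772 0.22      ]
side [0.47443224 0.29167736 0.22      ]
scene [248.72392638 213.79141104] [235 202  29  24 326] [0.53778813 0.00643949 0.005     ]
scene [306.16923077 154.34230769] [293 145  27  20 260] [0.47074439 0.29847723 0.005     ]
side [262.48598131 231.30218069] [246 225  34  15 321] [0.53611434 0.01528813 0.005     ]
side [264.32307692 336.9025641 ] [244 330  41  15 585] [0.47137416 0.30159639 0.005     ]
scene [194.24774775 256.78828829] [176 250  38  15 222] [ 0.55644255 -0.20040506  0.005     ]
```

View pics/c.png

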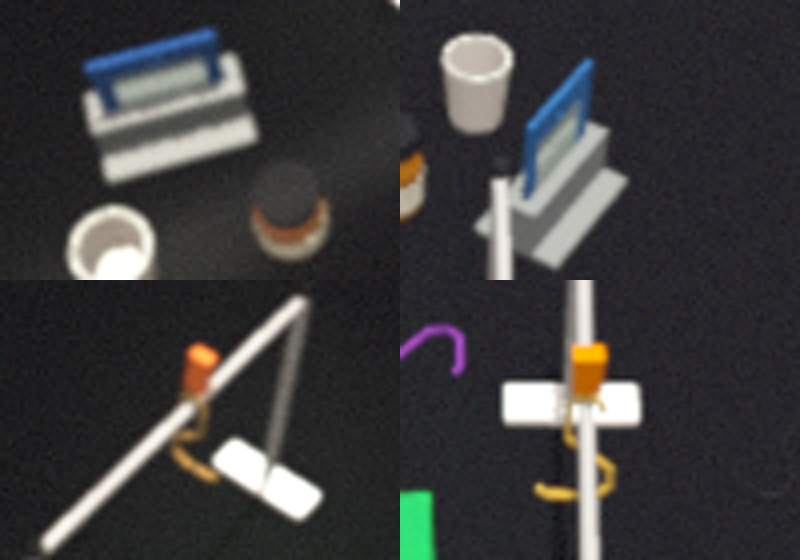

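The crops show the insert in its stand, with top corners at scene pixels (171,236) and (204,228) and side pixels (271,161) and (288,145). The hook hangs on the rail, with the free end of its lower part pointing away from the robot.

```bash
cat >> h.py <<'E'
from scipy.spatial.transform import Rotation as Ro
def rel(p,rpy):
    o=ctrl.get_obs();R=Ro.from_euler('xyz',o["orientation"],degrees=True)
    print("at",np.round(o["tool_pos"],4),np.round(o["orientation"],2),"F",np.round(o["force"],2),"t",o["clock"],"J",np.round(o["joint_pos"],1))
    T=Ro.from_euler('xyz',rpy,degrees=True)
    print("shift cm",np.round(R.inv().apply(np.array(p)-o["tool_pos"])*100,2),"turn",np.round((R.inv()*T).as_rotvec(degrees=True),2))
E
python3 - <<'E'
from h import *
import pickle
S=pickle.load(open('s0.pkl','rb'));a,b=S["scene"],S["side"];k=1.5625
P,e1=tri((a,(204.2,227.8)),(b,(271.2,161.2)));Q,e2=tri((a,(170.8,236)),(b,(288,144.8)))
P2,Q2=[plane(a,u,(0,0,1),.115) for u in ((204.2,227.8),(170.8,236))]
print(P,e1,Q,e2,np.linalg.norm(P-Q),P2,Q2)
for d in (P-Q,P2-Q2,): print("psi",np.degrees(np.arctan2(d[1],d[0]))-90)
print("box",plane(a,np.array((487,312))/k,(0,0,1),.03),"jar",plane(a,np.array((347,417))/k,(0,0,1),.075),"cup",plane(a,np.array((278,438))/k,(0,0,1),.06))
M=(P+Q)/2;n=P-Q;y=np.arctan2(n[1],n[0])-np.pi/2;print(M)
rel(M+[-.14*np.cos(y),-.14*np.sin(y),.215-M[2]],(180,0,np.degrees(y)-180))
E
```

```text
[ 0.54960602 -0.1483072   0.1157843 ] [np.float64(0.0003395337791752779), np.float64(0.0003395337791751355)] [ 0.5163032  -0.23066655  0.11317788] [np.float64(0.0005735567303905171), np.float64(0.000573556730390533)] 0.08887594149232574 [ 0.54889563 -0.14829149  0.115     ] [ 0.5166529  -0.23105558  0.115     ]
psi -22.016432721550018
psi -21.284591660501903
box [0.62465544 0.18179568 0.03      ] jar [ 0.65304425 -0.16525476  0.075     ] cup [ 0.60914242 -0.2751116   0.06      ]
[ 0.53295461 -0.18948687  0.11448109]
at [ 0.1875 -0.648   0.2021] [ 1.7993e+02 -1.0000e-02 -1.6386e+02] F [-0.33 -0.34  0.61] t 0.15 J [-57.3  20.6   0.6  -0.  -70.1 -16.5]
shift cm [-34.92  43.09  -1.24] turn [ 7.000e-02 -3.000e-02  3.816e+01]
```

The rows are not in the units I measure in: shifts go in shares of 80 cm and turns go in shares of 180 degrees. I convert before sending: 24.8 cm is 0.31, 21.7 cm is 0.2713, 38.2 degrees is 0.2122.

{"method": "send_rows", "body": {"plan": [[[-0.0313, 0.0388, 0, 0, 0, 0.0278], [-0.0625, 0.0775, 0, 0, 0, 0.0556], [-0.0938, 0.1163, 0, 0, 0, 0.0833], [-0.125, 0.155, 0, 0, 0, 0.1111], [-0.1563, 0.1938, 0, 0, 0, 0.1389], [-0.1875, 0.2325, 0, 0, 0, 0.1667], [-0.2188, 0.2713, 0, 0, 0, 0.1944], [-0.25, 0.31, 0, 0, 0, 0.2122]]]}}

```text
clock: 0.82
tool_pos: [0.3109, -0.3527, 0.2028]
orientation: [180.0, 0.0, 157.7]
force: [1.6, -0.0, 0.6]
opening: 0.0875
gripper_force: 0.0
```

```bash
python3 -c "
from h import *
rel((.403,-.137,.215),(180,0,158.3))"
```

```text
at [ 0.3109 -0.3527  0.2028] [1.7999e+02 1.0000e-02 1.5765e+02] F [ 1.61 -0.04  0.63] t 0.8167 J [-24.5   0.9 -24.1  -0.  -65.  -87.8]
shift cm [-0.31 23.45 -1.22] turn [ 0.01  0.01 -0.65]
```

Scaled: 23.4 cm is 0.2925, 21.5 cm is 0.2688.

{"method": "send_rows", "body": {"plan": [[[0, 0.045, -0.0025, 0, 0, 0], [-0.0013, 0.09, -0.005, 0, 0, 0], [-0.0025, 0.135, -0.0075, 0, 0, 0], [-0.0025, 0.18, -0.01, 0, 0, 0], [-0.0038, 0.225, -0.0125, 0, 0, 0], [-0.0038, 0.2688, -0.015, 0, 0, 0], [-0.0038, 0.2925, -0.015, 0, 0, 0], [-0.0038, 0.2925, -0.015, 0, 0, 0]]]}}

```text
clock: 1.48
tool_pos: [0.4027, -0.1361, 0.2151]
orientation: [180.0, 0.0, 158.1]
force: [0.4, -0.4, 0.0]
opening: 0.0872
gripper_force: 0.0
```

```bash
python3 - <<'E'
from h import *
import pickle
s=snap("wrist");pickle.dump(s,open('w1.pkl','wb'))
rel((.403,-.137,.215),(180,0,158.3))
c=proj(s,(.533,-.1895,.103));print(c)
x,y=[int(v) for v in c]
im=s["img"][:,:,::-1]; crop=im[max(y-60,0):y+60,max(x-80,0):x+80]; print(crop.shape,max(y-60,0),max(x-80,0))
cv2.imwrite('pics/d.png',cv2.resize(crop,(800,600),interpolation=cv2.INTER_CUBIC))
E
```

```text
at [ 0.402  -0.1373  0.2149] [1.7999e+02 1.0000e-02 1.5814e+02] F [-0.11 -0.66 -0.61] t 1.5333 J [   8.    -4.5  -27.6   -0.   -66.9 -119.8]
shift cm [-0.08  0.06 -0.01] turn [ 0.01  0.01 -0.16]
[254.82008262 296.70566592]
(120, 160, 3) 236 174
```

View pics/d.png

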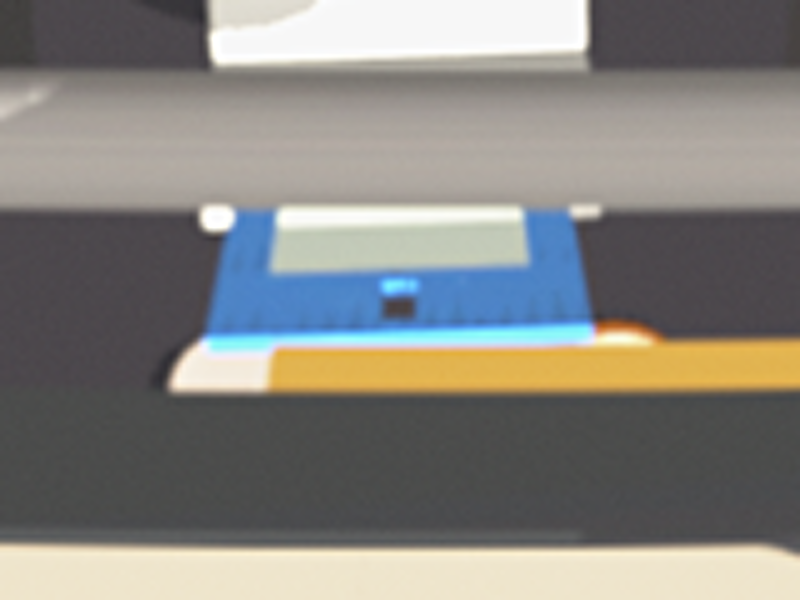

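The wrist crop shows the plate upside down, with the hole at crop pixel (399,299). The front top edge runs from (205,338) to (594,322), and the gripper linkage crosses the window.

```bash
python3 - <<'E'
from h import *
import pickle
s=pickle.load(open('w1.pkl','rb'))
f=lambda u,v:(174+(u+.5)/5-.5,236+(v+.5)/5-.5)
A,B=[plane(s,f(*p),(0,0,1),.115) for p in ((205,338),(594,322))]
d=A-B; print(A,B,np.linalg.norm(d),"psi",np.degrees(np.arctan2(d[1],d[0]))-90, (A+B)/2)
C,D=[plane(s,f(*p),(0,0,1),.115) for p in ((207,350),(592,337))];print(C,D,np.linalg.norm(C-D),(C+D)/2)
h=plane(s,f(399,299),(0,0,1),.103);print("hole",h)
# hook grasp: tab point, yaw 12.1 -> tool yaw -168
rel((.500,.177,.36),(180,0,-167.9))
E
```

```text
[ 0.51624778 -0.23115333  0.115     ] [ 0.54468344 -0.1491268   0.115     ] 0.08681553497836227 psi -199.1196010025181 [ 0.53046561 -0.19014007  0.115     ]
[ 0.51933596 -0.23206286  0.115     ] [ 0.54826296 -0.15087946  0.115     ] 0.0861830307312637 [ 0.53379946 -0.19147116  0.115     ]
hole [ 0.53074226 -0.19035278  0.103     ]
at [ 0.402  -0.1373  0.2149] [1.7999e+02 1.0000e-02 1.5814e+02] F [-0.11 -0.66 -0.61] t 1.5333 J [   8.    -4.5  -27.6   -0.   -66.9 -119.8]
shift cm [  2.6   32.82 -14.5 ] turn [ 1.000e-02  1.000e-02 -3.396e+01]
```

Scaled: 25 cm is 0.3125, -14.5 cm is -0.1813, -34 degrees is -0.1889.

{"method": "send_rows", "body": {"plan": [[[0.0025, 0.025, -0.0375, 0, 0, 0], [0.005, 0.0625, -0.0688, 0, 0, -0.0222], [0.0075, 0.1, -0.1, 0, 0, -0.05], [0.01, 0.1375, -0.125, 0, 0, -0.0778], [0.0138, 0.1813, -0.1438, 0, 0, -0.1056], [0.0175, 0.225, -0.1625, 0, 0, -0.1333], [0.0213, 0.2688, -0.1813, 0, 0, -0.1611], [0.025, 0.3125, -0.1813, 0, 0, -0.1889]]]}}

```text
clock: 2.2
tool_pos: [0.4781, 0.1013, 0.3631]
orientation: [180.0, 0.3, -167.9]
force: [1.3, -0.4, -0.0]
opening: 0.0875
gripper_force: 0.0
```

```bash
python3 -c "
from h import *
rel((.500,.177,.345),(180,0,-167.9))"
```

```text
at [0.4781 0.1013 0.3631] [ 179.97    0.26 -167.85] F [ 1.27 -0.38 -0.04] t 2.2 J [ 3.51e+01 -1.40e+00 -5.80e+00  1.00e-01 -8.53e+01 -1.13e+02]
shift cm [-3.73  6.94  1.83] turn [0.03 0.26 0.05]
```

Scaled: 6.9 cm is 0.0863, 4.6 cm is 0.0575.

{"method": "send_rows", "body": {"plan": [[[-0.015, 0.0288, 0.0075, 0, 0, 0], [-0.03, 0.0575, 0.015, 0, 0, 0], [-0.0463, 0.0863, 0.0225, 0, 0, 0], [-0.0463, 0.0863, 0.0225, 0, 0, 0], [-0.0463, 0.0863, 0.0225, 0, 0, 0]]]}}

```text
clock: 2.62
tool_pos: [0.4988, 0.1757, 0.3405]
orientation: [-179.9, -0.1, -168.0]
force: [-0.6, -0.5, -0.0]
opening: 0.0876
gripper_force: 0.0
```

```bash
python3 - <<'E'
from h import *
import pickle
s=snap("wrist");pickle.dump(s,open('w2.pkl','wb'))
rel((.500,.177,.345),(180,0,-167.9))
print(proj(s,(.5,.177,.251)),proj(s,(.536,.016,.22)),proj(s,(.477,.291,.22)))
cv2.imwrite('pics/e.png',cv2.resize(s["img"][:,:,::-1],(800,600)))
E
```

```text
at [0.4988 0.175  0.3412] [-1.7995e+02 -8.0000e-02 -1.6806e+02] F [ 0.59 -0.65  0.1 ] t 2.6667 J [  40.6    3.2   -3.9    0.   -83.1 -118.7]
shift cm [-0.16  0.17 -0.38] turn [-0.05 -0.08 -0.16]
[257.06366318 185.73115818] [101.91074171 179.77363265] [367.2727908  179.01398981]
```

View pics/e.png

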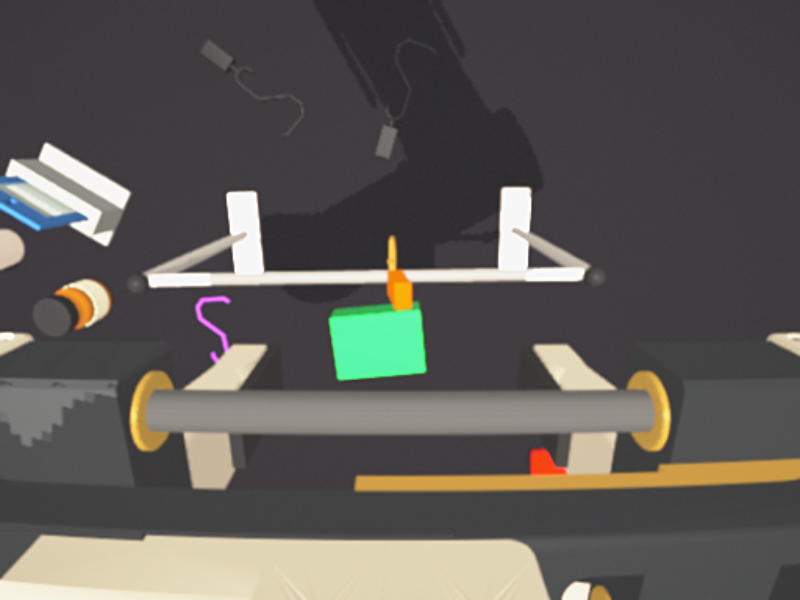

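The wrist view shows the tab at (400,288), the rail running from (145,281) to (585,274), and the hook edge-on below the bar. Everything matches the estimates to within about 1 mm, and the rail yaw is about 12.9°.

Scaled: 10.4 cm is 0.13, 9.4 cm is 0.1175, -0.9 degrees is -0.005.

{"method": "send_rows", "body": {"plan": [[[0, 0.0013, 0.025, 0, 0, -0.005], [0, 0.0013, 0.05, 0, 0, -0.005], [0, 0.0013, 0.075, 0, 0, -0.005], [0, 0.0013, 0.1, 0, 0, -0.005], [0, 0.0013, 0.1175, 0, 0, -0.005], [0, 0.0013, 0.13, 0, 0, -0.005], [0, 0.0013, 0.13, 0, 0, -0.005], [0, 0.0013, 0.13, 0, 0, -0.005]]]}}

```text
clock: 3.33
tool_pos: [0.4987, 0.1758, 0.2384]
orientation: [-180.0, 0.0, -167.2]
force: [0.6, -0.5, -0.2]
opening: 0.0876
gripper_force: 0.0
```

```bash
python3 - <<'E'
from h import *
rel((.4993,.176,.233),(180,0,-167.1))
E
```

```text
at [0.4987 0.1758 0.2384] [-1.7999e+02  2.0000e-02 -1.6720e+02] F [ 0.59 -0.54 -0.16] t 3.3333 J [  40.7    5.4  -14.5    0.   -70.1 -117.9]
shift cm [-0.06  0.    0.54] turn [-0.01  0.02 -0.1 ]
```

Scaled: 0.5 cm is 0.0063.

{"method": "send_rows", "body": {"plan": [[[0, 0, 0.0063, 0, 0, 0], [0, 0, 0.0063, 0, 0, 0]]]}}

```text
clock: 3.5
tool_pos: [0.4987, 0.1766, 0.2331]
orientation: [180.0, 0.0, -167.2]
force: [-0.3, 0.2, -0.4]
opening: 0.0879
gripper_force: 0.0
```

{"method": "send_rows", "body": {"plan": [[[0, 0, 0, 0, 0, 0], [0, 0, 0, 0, 0, 0], [0, 0, 0, 0, 0, 0], [0, 0, 0, 0, 0, 0], [0, 0, 0, 0, 0, 0], [0, 0, 0, 0, 0, 0], [0, 0, 0, 0, 0, 0], [0, 0, 0, 0, 0, 0]]], "fingers": 0}}

```text
clock: 4.17
tool_pos: [0.4985, 0.1766, 0.2329]
orientation: [180.0, 0.0, -167.2]
force: [0.5, 0.3, 0.5]
opening: 0.0398
gripper_force: 0.0
```

{"method": "send_rows", "body": {"plan": [[[0, 0, 0, 0, 0, 0], [0, 0, 0, 0, 0, 0], [0, 0, 0, 0, 0, 0], [0, 0, 0, 0, 0, 0], [0, 0, 0, 0, 0, 0], [0, 0, 0, 0, 0, 0], [0, 0, 0, 0, 0, 0], [0, 0, 0, 0, 0, 0]]]}}

```text
clock: 4.83
tool_pos: [0.4986, 0.1768, 0.233]
orientation: [180.0, 0.0, -167.2]
force: [0.6, 1.2, 1.4]
opening: 0.0098
gripper_force: 28.9
```

Scaled: -3.5 cm is -0.0438, -1.4 cm is -0.0175.

{"method": "send_rows", "body": {"plan": [[[0, 0, -0.0063, 0, 0, 0], [0, 0, -0.0125, 0, 0, 0], [0, 0, -0.0175, 0, 0, 0], [0, 0, -0.0175, 0, 0, 0], [-0.0125, 0, -0.0175, 0, 0, 0], [-0.0275, 0, -0.0175, 0, 0, 0], [-0.0438, 0, -0.0175, 0, 0, 0], [-0.0438, 0, -0.0175, 0, 0, 0]]]}}

```text
clock: 5.5
tool_pos: [0.535, 0.1849, 0.246]
orientation: [-180.0, -0.0, -167.2]
force: [-0.1, 0.1, -0.6]
opening: 0.0099
gripper_force: 29.0
```

Scaled: -10 cm is -0.125, -8 cm is -0.1.

{"method": "send_rows", "body": {"plan": [[[0, 0, -0.025, 0, 0, 0], [0, 0, -0.05, 0, 0, 0], [0, 0, -0.075, 0, 0, 0], [0, 0, -0.1, 0, 0, 0], [0, 0, -0.125, 0, 0, 0], [0, 0, -0.125, 0, 0, 0], [0, 0, -0.125, 0, 0, 0]]]}}

```text
clock: 6.08
tool_pos: [0.5334, 0.1847, 0.3475]
orientation: [180.0, 0.1, -167.2]
force: [-0.1, -0.1, -1.3]
opening: 0.0099
gripper_force: 29.0
```

```bash
python3 - <<'E'
from h import *
import pickle
S={n:snap(n) for n in ("scene","side")}; pickle.dump(S,open('s1.pkl','wb'))
o=ctrl.get_obs();pickle.dump(o,open('o1.pkl','wb'))
t=o["tool_pos"];ps=np.radians(o["orientation"][2]+180);X=np.array([np.cos(ps),np.sin(ps),0]);Y=np.array([-np.sin(ps),np.cos(ps),0])
org=t-[0,0,.016]; I=[]
for n in S:
    s=S[n];c=[int(v) for v in proj(s,org-[0,0,.02])]; print(n,c,[np.round(proj(s,org+X*a+np.array([0,0,z])),1).tolist() for a,z in ((0,.034),(.009,-.024),(-.014,-.062),(.024,-.0645))], "Ypx/14mm",proj(s,org+X*.024+[0,0,-.0645]+Y*.014)-proj(s,org+X*.024+[0,0,-.0645]))
    I.append(cv2.resize(s["img"][c[1]-37:c[1]+38,c[0]-25:c[0]+25][:,:,::-1],(400,600),interpolation=cv2.INTER_CUBIC))
cv2.imwrite('pics/f.png',np.hstack(I))
print(o["force"],o["opening"],o["gripper_force"])
rel((.4993,.176,.233),(180,0,-167.1))
E
```

```text
scene [303, 117] [[306.4, 102.1], [306.3, 120.5], [297.4, 126.2], [309.0, 134.0]] Ypx/14mm [ 3.12547442 -3.12097154]
side [250, 203] [[250.6, 184.3], [245.7, 205.0], [257.2, 217.6], [238.2, 218.2]] Ypx/14mm [-0.18253552  5.45921468]
[-0.20303713 -0.47683731 -0.81346796] 0.009395884220920655 28.978721746243536
at [0.5326 0.1843 0.3458] [-1.7999e+02 -9.0000e-02 -1.6717e+02] F [-0.2  -0.48 -0.81] t 6.1833 J [  39.     6.6    0.6   -0.   -84.  -116.1]
shift cm [ 3.41 -0.07 11.28] turn [-0.01 -0.09 -0.07]
```

View pics/f.png

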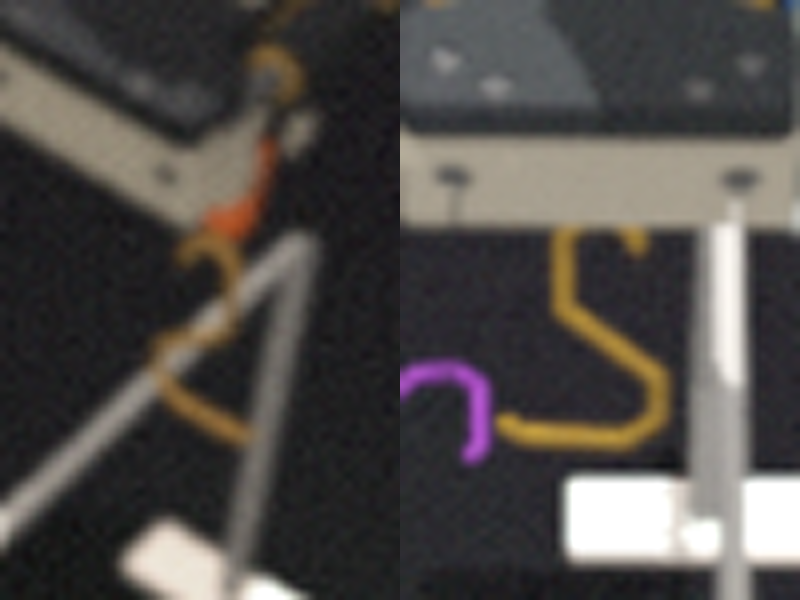

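The hook is held. Its lower tip is at scene crop (246,437) and side crop (503,424). I'll triangulate the tip to get its sideways offset.

```bash
python3 - <<'E'
from h import *
import pickle
S=pickle.load(open('s1.pkl','rb'));o=pickle.load(open('o1.pkl','rb'))
t=o["tool_pos"];ps=np.radians(o["orientation"][2]+180);X=np.array([np.cos(ps),np.sin(ps),0]);Y=np.array([-np.sin(ps),np.cos(ps),0]);Z=np.array([0,0,1.])
org=t-[0,0,.016]
fa=lambda u,v:(278+(u+.5)/8-.5,80+(v+.5)/8-.5); fb=lambda u,v:(225+(u-400+.5)/8-.5,166+(v+.5)/8-.5)
for nm,a,b in (("tip",(246,437),(503,424)),("shank",(236,325),(562,305)),("corner",(155,360),(663,405)),("c-48",(158,345),(660,378)),("bowend",(185,255),(640,248))):
    p,e=tri((S["scene"],fa(*a)),(S["side"],fb(*b)));d=p-org
    print(nm,np.round([d@X*1e3,d@Y*1e3,d@Z*1e3],1),np.round(np.array(e)*1e3,1))
E
```

```text
tip [ 24.1  -0.6 -65.6] [1.6 1.6]
shank [ 10.9  -0.5 -20.9] [0.2 0.2]
corner [-15.2   0.  -57.2] [0.9 0.9]
c-48 [-14.3  -1.2 -48.3] [0.8 0.8]
bowend [-8.8 -2.8 -2.1] [0.9 0.9]
```

```bash
python3 - <<'E'
from h import *
s=snap("wrist");o=ctrl.get_obs()
t=o["tool_pos"];ps=np.radians(o["orientation"][2]+180);X=np.array([np.cos(ps),np.sin(ps),0]);Y=np.array([-np.sin(ps),np.cos(ps),0]);Z=np.array([0,0,1.])
org=t-[0,0,.016]
for a,z in ((0,.034),(0,.018),(-.009,-.002),(-.014,-.048),(-.014,-.062),(-.006,-.07),(.02,-.068),(.024,-.0645)): print(a,z,[np.round(proj(s,org+X*a+Z*z+Y*y),1).tolist() for y in (-.01,0,.01)])
im=s["img"];hsv=cv2.cvtColor(im,cv2.COLOR_RGB2HSV)
m=cv2.inRange(hsv,(8,100,90),(32,255,255))[:,200:312]
for r in range(120,260,3):
    c=np.where(m[r])[0]+200
    if len(c): print(r,c.min(),c.max(),len(c),hsv[r,c[len(c)//2]].tolist())
cv2.imwrite('pics/g.png',cv2.resize(im[100:250,155:355][:,:,::-1],(800,600),interpolation=cv2.INTER_CUBIC))
E
```

```text
0 0.034 [[239.2, 230.5], [255.9, 230.5], [272.7, 230.5]]
0 0.018 [[240.5, 220.5], [255.9, 220.5], [271.3, 220.4]]
-0.009 -0.002 [[241.7, 197.9], [255.9, 197.9], [270.0, 197.9]]
-0.014 -0.048 [[244.0, 175.8], [255.8, 175.8], [267.6, 175.8]]
-0.014 -0.062 [[244.6, 172.1], [255.8, 172.1], [267.0, 172.1]]
-0.006 -0.07 [[245.0, 178.7], [255.8, 178.6], [266.6, 178.6]]
0.02 -0.068 [[245.2, 205.9], [255.8, 205.9], [266.4, 205.9]]
0.024 -0.0645 [[245.1, 211.2], [255.8, 211.2], [266.5, 211.2]]
171 252 257 6 [19, 172, 213]
174 250 256 7 [24, 172, 249]
177 251 257 7 [22, 173, 242]
180 251 256 6 [22, 173, 242]
183 251 256 6 [21, 175, 239]
186 251 256 6 [22, 174, 239]
189 250 256 7 [23, 173, 242]
192 250 256 7 [23, 172, 241]
195 250 256 7 [22, 174, 240]
198 247 256 10 [22, 175, 239]
201 247 256 10 [20, 174, 227]
204 248 256 9 [21, 174, 231]
207 248 256 9 [21, 174, 233]
210 247 257 11 [18, 210, 240]
213 244 259 16 [15, 244, 240]
216 245 260 16 [15, 244, 240]
219 245 261 17 [16, 244, 240]
222 247 263 17 [16, 244, 240]
225 246 264 19 [15, 244, 240]
228 247 265 19 [15, 244, 240]
231 247 265 19 [19, 245, 248]
234 247 265 19 [20, 245, 247]
237 247 265 19 [20, 245, 247]
240 225 286 29 [20, 245, 247]
243 225 287 32 [20, 245, 247]
246 224 287 33 [20, 245, 247]
249 224 287 33 [19, 255, 255]
252 224 288 11 [19, 145, 181]
255 223 288 12 [18, 119, 169]
258 223 288 11 [18, 120, 177]
```

View pics/g.png

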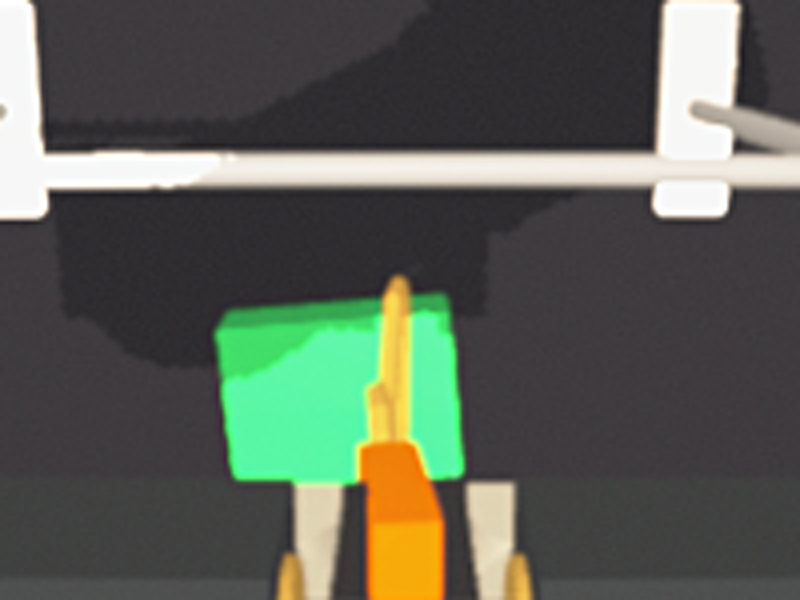

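The wrist crop shows the hook held with a tilt in the grip of about 0.09 rad. The bow sits about 4 mm to the left of the tool axis. The lower wire bends back, so the tip is only about 1.2 mm to -Y of the tool. I'll carry it over to the insert.

Scaled: -28.6 cm is -0.3575, -24.7 cm is -0.3088, 30 degrees is 0.1667.

{"method": "send_rows", "body": {"plan": [[[0.0088, -0.025, 0, 0, 0, 0.0111], [0.0225, -0.0675, 0, 0, 0, 0.0333], [0.0375, -0.1125, 0, 0, 0, 0.0556], [0.0538, -0.1625, 0, 0, 0, 0.0778], [0.07, -0.2113, 0, 0, 0, 0.1], [0.0863, -0.26, 0, 0, 0, 0.1222], [0.1025, -0.3088, 0, 0, 0, 0.1444], [0.1188, -0.3575, 0, 0, 0, 0.1667]]]}}

```text
clock: 6.9
tool_pos: [0.5027, -0.1174, 0.3462]
orientation: [-180.0, -0.1, 162.7]
force: [1.1, -0.2, -0.2]
opening: 0.0098
gripper_force: 29.1
```

```bash
python3 -c "
from h import *
rel((.4972,-.1770,.30),(180,0,160))"
```

```text
at [ 0.5027 -0.1174  0.3462] [-1.7998e+02 -6.0000e-02  1.6267e+02] F [ 1.09 -0.21 -0.16] t 6.9 J [   8.7    1.8   -4.6   -0.   -83.6 -116. ]
shift cm [-1.26 -5.85  4.62] turn [-0.02 -0.06  2.67]
```

Scaled: -5.9 cm is -0.0738, 4.6 cm is 0.0575, 2.7 degrees is 0.015.

{"method": "send_rows", "body": {"plan": [[[-0.005, -0.025, 0.015, 0, 0, 0.0056], [-0.01, -0.05, 0.0313, 0, 0, 0.0111], [-0.015, -0.07, 0.0475, 0, 0, 0.015], [-0.0163, -0.0738, 0.0575, 0, 0, 0.015], [-0.0163, -0.0738, 0.0575, 0, 0, 0.015], [-0.0163, -0.0738, 0.0575, 0, 0, 0.015]]]}}

```text
clock: 7.4
tool_pos: [0.4984, -0.1757, 0.3002]
orientation: [-180.0, -0.1, 160.1]
force: [-1.2, 0.6, -0.2]
opening: 0.0098
gripper_force: 29.1
```

```bash
python3 -c "
from h import *
rel((.4972,-.1770,.186),(180,0,160))"
```

```text
at [ 0.4984 -0.1757  0.3002] [-1.7996e+02 -9.0000e-02  1.6013e+02] F [-1.18  0.62 -0.18] t 7.4 J [   1.9    3.8   -8.3    0.   -78.  -111.7]
shift cm [ 0.05 -0.15 11.42] turn [-0.04 -0.09  0.13]
```

Scaled: 11.4 cm is 0.1425, 11 cm is 0.1375.

{"method": "send_rows", "body": {"plan": [[[0.005, -0.0013, 0.0313, 0, 0, 0], [0.005, -0.0013, 0.0625, 0, 0, 0], [0.005, -0.0013, 0.0938, 0, 0, 0], [0.005, -0.0013, 0.1188, 0, 0, 0], [0.005, -0.0013, 0.1375, 0, 0, 0], [0.005, -0.0013, 0.1425, 0, 0, 0], [0.005, -0.0013, 0.1425, 0, 0, 0], [0.005, -0.0013, 0.1425, 0, 0, 0]]]}}

```text
clock: 8.07
tool_pos: [0.4955, -0.175, 0.1881]
orientation: [180.0, 0.1, 160.2]
force: [0.3, -1.2, -0.5]
opening: 0.0097
gripper_force: 29.1
```

```bash
python3 - <<'E'
from h import *
import pickle
S={n:snap(n) for n in ("scene","side","wrist")}; pickle.dump(S,open('s2.pkl','wb'))
rel((.4972,-.1770,.186),(180,0,160))
o=ctrl.get_obs();ps=np.radians(o["orientation"][2]+180);X=np.array([np.cos(ps),np.sin(ps),0]);Y=np.array([-np.sin(ps),np.cos(ps),0])
tip=o["tool_pos"]+X*.024-Y*.001-[0,0,.081];hole=np.array((.5307,-.1904,.103)); I=[]
for n in ("scene","side"):
    s=S[n];c=[int(v) for v in proj(s,hole)];print(n,c,proj(s,tip),proj(s,hole))
    I.append(cv2.resize(s["img"][c[1]-37:c[1]+38,c[0]-25:c[0]+25][:,:,::-1],(400,600),interpolation=cv2.INTER_CUBIC))
cv2.imwrite('pics/i.png',np.hstack(I))
s=S["wrist"];print(proj(s,tip),proj(s,hole))
E
```

```text
at [ 0.4954 -0.1753  0.1883] [1.7997e+02 1.3000e-01 1.6017e+02] F [0.2  0.03 0.38] t 8.2167 J [   1.9    7.   -19.4    0.   -63.5 -111.8]
shift cm [-0.23 -0.1   0.23] turn [0.03 0.13 0.17]
scene [187, 233] [186.76135991 227.93498723] [187.62006469 233.40616103]
side [280, 155] [284.75687514 156.71171355] [280.5312877 155.6832709]
[254.54267162 210.66349519] [253.26135511 223.07243296]
```

View pics/i.png

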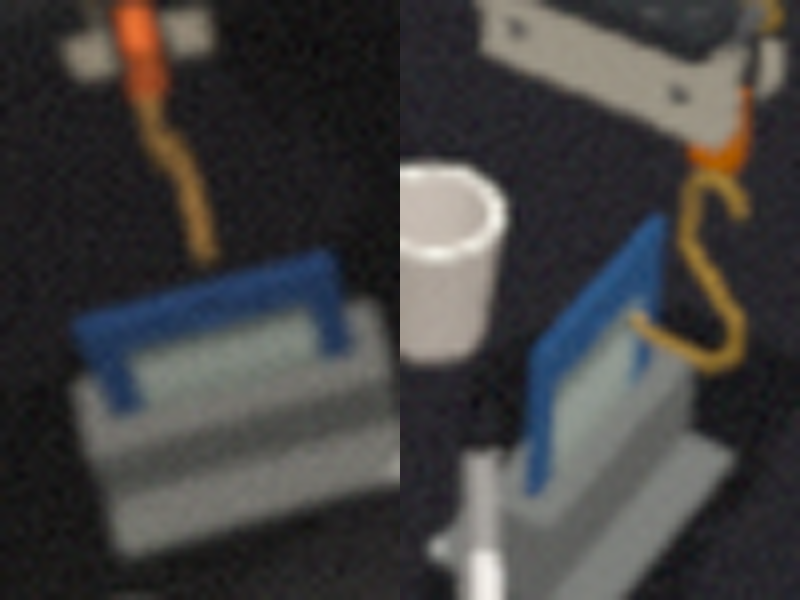

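The scene crop has the tip at (205,260), just short of the plate's top. The side crop has it at (635,318), over the plate's right half. Triangulating it.

```bash
python3 - <<'E'
from h import *
import pickle
S=pickle.load(open('s2.pkl','rb'))
t=np.array([.4954,-.1753,.1883]);ps=np.radians(-19.83);X=np.array([np.cos(ps),np.sin(ps),0]);Y=np.array([-np.sin(ps),np.cos(ps),0]);hole=np.array((.5307,-.1904,.103))
p,e=tri((S["scene"],(162+205.5/8-.5,196+260.5/8-.5)),(S["side"],(255+235.5/8-.5,118+318.5/8-.5)))
for q in (p-t,p-hole,t-hole): print(np.round([q@X*1e3,q@Y*1e3,q[2]*1e3],1))
print(e)
# wrist: plate hole now and brass columns
s=S["wrist"];hsv=cv2.cvtColor(s["img"],cv2.COLOR_RGB2HSV)
m=cv2.inRange(hsv,(8,100,90),(32,255,255))
for r in range(160,215,4):
    c=np.where(m[r,200:312])[0]+200
    if len(c): print(r,c.min(),c.max(),len(c))
b=cv2.inRange(hsv,(95,100,80),(125,255,255))
for r in range(200,240,3):
    c=np.where(b[r])[0]
    if len(c): print('blue',r,c.min(),c.max(),len(c))
E
```

```text
[ 24.8   0.6 -82.1]
[-13.5   2.8   3.2]
[-38.3   2.2  85.3]
[np.float64(0.0008301982713148338), np.float64(0.0008301982713147095)]
172 253 257 5
176 252 257 6
180 252 258 7
184 251 258 8
188 251 258 8
192 251 258 8
196 248 258 11
200 248 258 11
204 248 257 10
208 248 257 10
212 245 259 15
blue 206 217 291 19
blue 209 216 292 19
blue 212 214 293 21
blue 215 213 294 22
blue 218 212 296 23
blue 221 264 265 2
```

Scaled: -0.9 cm is -0.0113, -0.6 cm is -0.0075.

{"method": "send_rows", "body": {"plan": [[[0, -0.0013, 0.0025, 0, 0, 0], [-0.0038, -0.0013, 0.0025, 0, 0, 0], [-0.0075, -0.0013, 0.0025, 0, 0, 0], [-0.0113, -0.0013, 0.0025, 0, 0, 0], [-0.0113, -0.0013, 0.0025, 0, 0, 0], [-0.0113, -0.0013, 0.0025, 0, 0, 0]]]}}

```text
clock: 8.72
tool_pos: [0.5028, -0.1795, 0.1847]
orientation: [-180.0, -0.0, 160.1]
force: [-0.7, 0.6, -0.6]
opening: 0.0097
gripper_force: 29.1
```

Scaled: -0.3 cm is -0.0038, -0.2 cm is -0.0025.

{"method": "send_rows", "body": {"plan": [[[-0.0013, 0, 0, 0, 0, 0], [-0.0025, 0, 0, 0, 0, 0], [-0.0038, 0, 0, 0, 0, 0], [-0.0038, 0, 0, 0, 0, 0], [-0.0038, 0, 0, 0, 0, 0], [-0.0038, 0, 0, 0, 0, 0]]]}}

```text
clock: 9.22
tool_pos: [0.5054, -0.1804, 0.1849]
orientation: [180.0, -0.0, 160.1]
force: [-0.5, 0.3, -0.4]
opening: 0.01
gripper_force: 29.1
```

Scaled: -0.2 cm is -0.0025, -0.15 cm is -0.0019.

{"method": "send_rows", "body": {"plan": [[[-0.0006, 0, 0, 0, 0, 0], [-0.0013, 0, 0, 0, 0, 0], [-0.0019, 0, 0, 0, 0, 0], [-0.0025, 0, 0, 0, 0, 0], [-0.0025, 0, 0, 0, 0, 0], [-0.0025, 0, 0, 0, 0, 0]]]}}

```text
clock: 9.72
tool_pos: [0.5074, -0.1811, 0.1848]
orientation: [-180.0, -0.0, 160.1]
force: [0.8, 1.1, 0.5]
opening: 0.0097
gripper_force: 29.1
```

Scaled: -0.12 cm is -0.0015, -0.05 cm is -0.0006.

{"method": "send_rows", "body": {"plan": [[[0, 0, -0.0006, 0, 0, 0], [0, 0, -0.0015, 0, 0, 0], [0, 0, -0.0015, 0, 0, 0], [0, 0, -0.0015, 0, 0, 0]]]}}

```text
clock: 10.05
tool_pos: [0.5074, -0.1811, 0.1862]
orientation: [180.0, 0.0, 160.1]
force: [0.2, -0.7, -1.0]
opening: 0.0095
gripper_force: 29.1
```

Scaled: -0.2 cm is -0.0025, -0.15 cm is -0.0019.

{"method": "send_rows", "body": {"plan": [[[-0.0006, 0, 0, 0, 0, 0], [-0.0013, 0, 0, 0, 0, 0], [-0.0019, 0, 0, 0, 0, 0], [-0.0025, 0, 0, 0, 0, 0], [-0.0025, 0, 0, 0, 0, 0], [-0.0025, 0, 0, 0, 0, 0]]]}}

```text
clock: 10.55
tool_pos: [0.5093, -0.1818, 0.186]
orientation: [180.0, -0.0, 160.1]
force: [0.2, -0.1, -0.8]
opening: 0.0099
gripper_force: 29.1
```

Scaled: -0.2 cm is -0.0025, -0.15 cm is -0.0019.

{"method": "send_rows", "body": {"plan": [[[-0.0006, 0, 0, 0, 0, 0], [-0.0013, 0, 0, 0, 0, 0], [-0.0019, 0, 0, 0, 0, 0], [-0.0025, 0, 0, 0, 0, 0], [-0.0025, 0, 0, 0, 0, 0], [-0.0025, 0, 0, 0, 0, 0]]]}}

```text
clock: 11.05
tool_pos: [0.5111, -0.1825, 0.186]
orientation: [-180.0, -0.0, 160.1]
force: [-0.1, 0.0, -1.1]
opening: 0.0099
gripper_force: 29.1
```

Scaled: -0.2 cm is -0.0025, -0.15 cm is -0.0019.

{"method": "send_rows", "body": {"plan": [[[-0.0006, 0, 0, 0, 0, 0], [-0.0013, 0, 0, 0, 0, 0], [-0.0019, 0, 0, 0, 0, 0], [-0.0025, 0, 0, 0, 0, 0], [-0.0025, 0, 0, 0, 0, 0], [-0.0025, 0, 0, 0, 0, 0]]]}}

```text
clock: 11.55
tool_pos: [0.513, -0.1832, 0.186]
orientation: [-180.0, -0.0, 160.1]
force: [0.0, 0.0, 0.2]
opening: 0.0098
gripper_force: 29.1
```

Scaled: -0.15 cm is -0.0019, -0.1 cm is -0.0013.

{"method": "send_rows", "body": {"plan": [[[-0.0006, 0, 0, 0, 0, 0], [-0.0013, 0, 0, 0, 0, 0], [-0.0019, 0, 0, 0, 0, 0], [-0.0019, 0, 0, 0, 0, 0], [-0.0019, 0, 0, 0, 0, 0], [-0.0019, 0, 0, 0, 0, 0]]]}}

```text
clock: 12.05
tool_pos: [0.5144, -0.1836, 0.186]
orientation: [180.0, -0.0, 160.1]
force: [-0.7, 0.3, -1.5]
opening: 0.0098
gripper_force: 29.1
```

```bash
python3 - <<'E'
from h import *
import pickle
S={n:snap(n) for n in ("scene","side","wrist")}; pickle.dump(S,open('s3.pkl','wb'))
o=ctrl.get_obs();print(o["tool_pos"],o["force"])
hole=np.array((.5307,-.1904,.103)); I=[]
for q in ('s2.pkl','s3.pkl'):
  T=pickle.load(open(q,'rb'))
  for n in ("scene","side"):
    s=T[n];c=[int(v) for v in proj(s,hole)]
    I.append(cv2.resize(s["img"][c[1]-37:c[1]+38,c[0]-25:c[0]+25][:,:,::-1],(200,300),interpolation=cv2.INTER_CUBIC))
  s=T["wrist"];c=[int(v) for v in proj(s,hole)];print(c)
  I.append(cv2.resize(s["img"][c[1]-37:c[1]+38,c[0]-50:c[0]+50][:,:,::-1],(400,300),interpolation=cv2.INTER_CUBIC))
cv2.imwrite('pics/j.png',np.vstack([np.hstack(I[:3]),np.hstack(I[3:])]))
E
```

```text
[ 0.51438483 -0.18363038  0.1860726 ] [-1.02568974 -0.49621131 -0.96669835]
[253, 223]
[254, 203]
```

View pics/j.png

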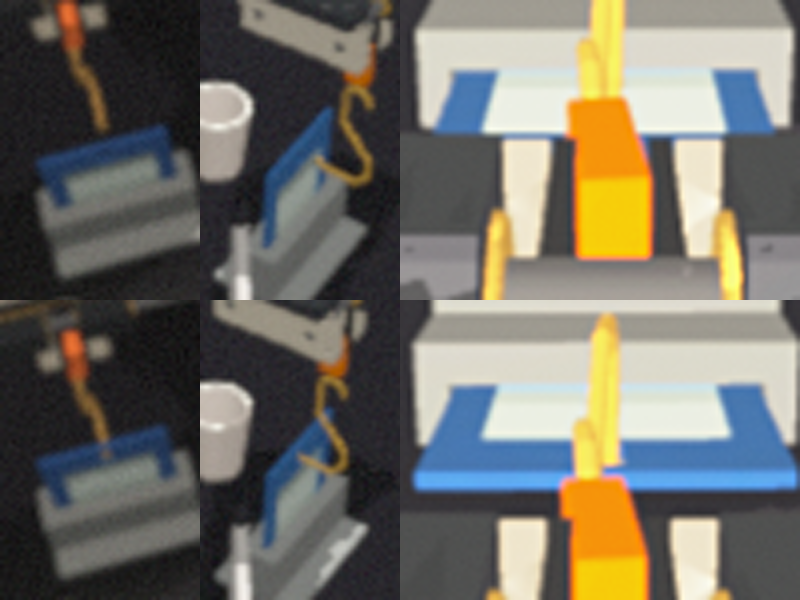

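The lower row of crops shows the tip emerging through the hole on the far side, at (105,450) in the scene crop, with no force felt. I'll advance the rest of the way gently.

Scaled: -0.3 cm is -0.0038, -0.05 cm is -0.0006.

{"method": "send_rows", "body": {"plan": [[[-0.0006, 0, -0.0006, 0, 0, 0], [-0.0019, 0, -0.0006, 0, 0, 0], [-0.0031, 0, -0.0006, 0, 0, 0], [-0.0038, 0, -0.0006, 0, 0, 0], [-0.0038, 0, -0.0006, 0, 0, 0], [-0.0038, 0, -0.0006, 0, 0, 0]]]}}

```text
clock: 12.7
tool_pos: [0.5172, -0.1847, 0.1865]
orientation: [-180.0, -0.0, 160.1]
force: [-0.3, -0.1, -0.6]
opening: 0.0097
gripper_force: 29.1
```

Scaled: -0.4 cm is -0.005, -0.3 cm is -0.0038.

{"method": "send_rows", "body": {"plan": [[[-0.0013, 0, 0, 0, 0, 0], [-0.0025, 0, 0, 0, 0, 0], [-0.0038, 0, 0, 0, 0, 0], [-0.005, 0, 0, 0, 0, 0], [-0.005, 0, 0, 0, 0, 0], [-0.005, 0, 0, 0, 0, 0]]]}}

```text
clock: 13.2
tool_pos: [0.521, -0.186, 0.1865]
orientation: [-180.0, -0.0, 160.1]
force: [-0.5, 0.3, 0.2]
opening: 0.0097
gripper_force: 29.1
```

Scaled: -0.4 cm is -0.005, -0.3 cm is -0.0038.

{"method": "send_rows", "body": {"plan": [[[-0.0013, 0, 0, 0, 0, 0], [-0.0025, 0, 0, 0, 0, 0], [-0.0038, 0, 0, 0, 0, 0], [-0.005, 0, 0, 0, 0, 0], [-0.005, 0, 0, 0, 0, 0], [-0.005, 0, 0, 0, 0, 0]]]}}

```text
clock: 13.7
tool_pos: [0.5248, -0.1874, 0.1865]
orientation: [-180.0, -0.0, 160.1]
force: [0.7, -0.7, -0.7]
opening: 0.0098
gripper_force: 29.1
```

Scaled: -0.35 cm is -0.0044, -0.3 cm is -0.0038.

{"method": "send_rows", "body": {"plan": [[[-0.0013, 0, 0, 0, 0, 0], [-0.0025, 0, 0, 0, 0, 0], [-0.0038, 0, 0, 0, 0, 0], [-0.0044, 0, 0, 0, 0, 0], [-0.0044, 0, 0, 0, 0, 0], [-0.0044, 0, 0, 0, 0, 0]]]}}

```text
clock: 14.2
tool_pos: [0.528, -0.1885, 0.1865]
orientation: [180.0, -0.0, 160.1]
force: [-0.5, -0.4, -0.5]
opening: 0.0097
gripper_force: 29.1
```

Scaled: -1.3 cm is -0.0163, -1.2 cm is -0.015.

{"method": "send_rows", "body": {"plan": [[[0, 0, -0.0025, 0, 0, 0], [0, 0, -0.005, 0, 0, 0], [0, 0, -0.0075, 0, 0, 0], [0, 0, -0.0094, 0, 0, 0], [0, 0, -0.0113, 0, 0, 0], [0, 0, -0.0131, 0, 0, 0], [0, 0, -0.015, 0, 0, 0], [0, 0, -0.0163, 0, 0, 0]]]}}

```text
clock: 14.87
tool_pos: [0.528, -0.1885, 0.1996]
orientation: [180.0, -0.0, 160.1]
force: [-0.4, 0.3, -3.2]
opening: 0.0097
gripper_force: 29.1
```

Scaled: -1 cm is -0.0125, -0.9 cm is -0.0113.

{"method": "send_rows", "body": {"plan": [[[0, 0, -0.0019, 0, 0, 0], [0, 0, -0.0038, 0, 0, 0], [0, 0, -0.0056, 0, 0, 0], [0, 0, -0.0075, 0, 0, 0], [0, 0, -0.0094, 0, 0, 0], [0, 0, -0.0113, 0, 0, 0], [0, 0, -0.0125, 0, 0, 0], [0, 0, -0.0125, 0, 0, 0]]]}}

```text
clock: 15.53
tool_pos: [0.5282, -0.1886, 0.2098]
orientation: [180.0, 0.0, 160.1]
force: [0.3, -0.6, -3.5]
opening: 0.0098
gripper_force: 29.1
```

Scaled: -3.1 cm is -0.0388, -2.7 cm is -0.0338.

{"method": "send_rows", "body": {"plan": [[[0, 0, -0.0038, 0, 0, 0], [0, 0, -0.0088, 0, 0, 0], [0, 0, -0.0138, 0, 0, 0], [0, 0, -0.0188, 0, 0, 0], [0, 0, -0.0238, 0, 0, 0], [0, 0, -0.0288, 0, 0, 0], [0, 0, -0.0338, 0, 0, 0], [0, 0, -0.0388, 0, 0, 0]]]}}

```text
clock: 16.2
tool_pos: [0.5281, -0.1885, 0.241]
orientation: [180.0, 0.0, 160.1]
force: [0.6, 0.0, -3.6]
opening: 0.0097
gripper_force: 29.1
```

Scaled: -1.8 cm is -0.0225, -1.7 cm is -0.0213.

{"method": "send_rows", "body": {"plan": [[[0, 0, -0.005, 0, 0, 0], [0, 0, -0.01, 0, 0, 0], [0, 0, -0.015, 0, 0, 0], [0, 0, -0.0188, 0, 0, 0], [0, 0, -0.0213, 0, 0, 0], [0, 0, -0.0225, 0, 0, 0], [0, 0, -0.0225, 0, 0, 0], [0, 0, -0.0225, 0, 0, 0]]]}}

```text
clock: 16.87
tool_pos: [0.5279, -0.1885, 0.2584]
orientation: [180.0, -0.0, 160.1]
force: [-0.2, 0.1, -3.4]
opening: 0.0096
gripper_force: 29.1
```

Scaled: -5.5 cm is -0.0688, -5 cm is -0.0625.

{"method": "send_rows", "body": {"plan": [[[0, 0, -0.0063, 0, 0, 0], [0, 0, -0.015, 0, 0, 0], [0, 0, -0.025, 0, 0, 0], [0, 0, -0.035, 0, 0, 0], [0, 0, -0.045, 0, 0, 0], [0, 0, -0.0538, 0, 0, 0], [0, 0, -0.0625, 0, 0, 0], [0, 0, -0.0688, 0, 0, 0]]]}}

```text
clock: 17.53
tool_pos: [0.5282, -0.1886, 0.3147]
orientation: [180.0, 0.1, 160.1]
force: [0.5, 0.3, -2.5]
opening: 0.01
gripper_force: 29.1
```

```bash
python3 - <<'E'
from h import *
import pickle
S={n:snap(n) for n in ("scene","side")}; pickle.dump(S,open('s4.pkl','wb'))
o=ctrl.get_obs();c0=o["tool_pos"]-[0,0,.09]
I=[]
for n in S:
    s=S[n];c=[int(v) for v in proj(s,c0)]
    I.append(cv2.resize(s["img"][c[1]-56:c[1]+56,c[0]-37:c[0]+38][:,:,::-1],(400,600),interpolation=cv2.INTER_CUBIC))
cv2.imwrite('pics/k.png',np.hstack(I))
# rail target: rail dir yaw 12.9, point (.5365,.0155)-(.474,.291)
rel((.615,-.02,.315),(180,0,-167.1))
E
```

```text
at [ 0.5285 -0.1887  0.3147] [1.7998e+02 9.0000e-02 1.6015e+02] F [-0.74  0.24 -2.98] t 17.6333 J [   0.4    6.7   -3.2    0.   -80.  -110.2]
shift cm [-2.41 18.8  -0.02] turn [-1.000e-02  1.000e-01 -3.275e+01]
```

View pics/k.png

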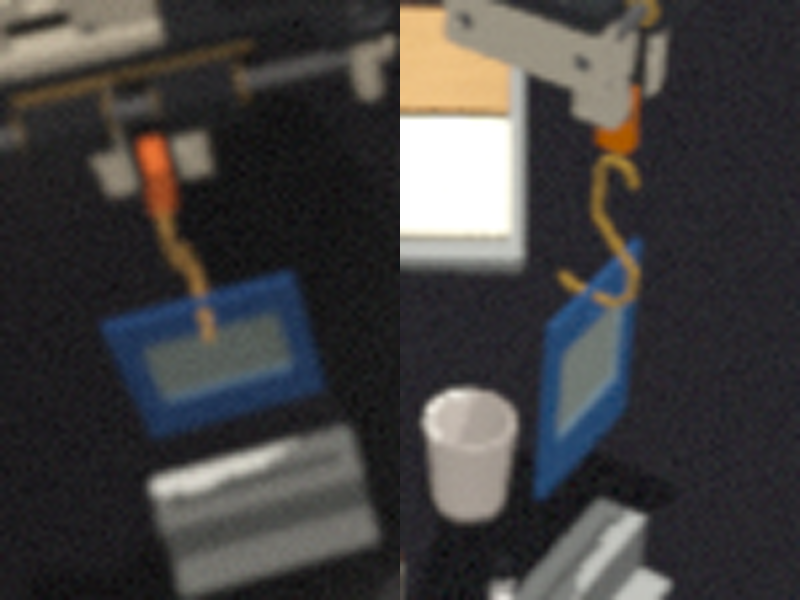

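The crops show the insert hanging from the hook at (210,350) and (590,370), clear of the stand. I'll carry it round to the outer side of the rail.

Scaled: 8.8 cm is 0.11, -1.2 cm is -0.015, -15.3 degrees is -0.085.

{"method": "send_rows", "body": {"plan": [[[-0.0013, 0.005, 0, 0, 0, -0.0039], [-0.0025, 0.015, 0, 0, 0, -0.0111], [-0.0044, 0.0288, 0, 0, 0, -0.0222], [-0.0063, 0.045, 0, 0, 0, -0.0344], [-0.0088, 0.0613, 0, 0, 0, -0.0472], [-0.0106, 0.0775, 0, 0, 0, -0.06], [-0.0125, 0.0938, 0, 0, 0, -0.0722], [-0.015, 0.11, 0, 0, 0, -0.085]]]}}

```text
clock: 18.3
tool_pos: [0.5699, -0.1082, 0.3135]
orientation: [180.0, -0.0, 175.7]
force: [0.4, -0.5, -3.0]
opening: 0.0094
gripper_force: 29.0
```

```bash
python3 -c "
from h import *
rel((.615,-.02,.315),(180,0,-167.1))"
```

```text
at [ 0.5699 -0.1082  0.3135] [ 1.8000e+02 -1.0000e-02  1.7571e+02] F [ 0.43 -0.5  -2.99] t 18.3 J [   8.6    8.7   -1.1   -0.   -80.3 -102.8]
shift cm [-3.84  9.13 -0.15] turn [ 0.000e+00 -1.000e-02 -1.719e+01]
```

Scaled: 9.2 cm is 0.115, 8.8 cm is 0.11, -17.2 degrees is -0.0956.

{"method": "send_rows", "body": {"plan": [[[-0.0075, 0.0163, 0, 0, 0, -0.0128], [-0.015, 0.0325, 0, 0, 0, -0.0256], [-0.0225, 0.05, 0, 0, 0, -0.0389], [-0.03, 0.0675, 0, 0, 0, -0.0528], [-0.0375, 0.085, 0, 0, 0, -0.0667], [-0.0438, 0.0988, 0, 0, 0, -0.0806], [-0.0475, 0.11, 0, 0, 0, -0.0917], [-0.0488, 0.115, 0, 0, 0, -0.0956]]]}}

```text
clock: 18.97
tool_pos: [0.6161, -0.0196, 0.3131]
orientation: [180.0, -0.0, -167.1]
force: [0.7, -0.3, -3.4]
opening: 0.0098
gripper_force: 29.1
```

```bash
python3 -c "
from h import *
rel((.5635,.1664,.29),(180,0,-167.1))"
```

```text
at [ 0.6161 -0.0196  0.3131] [ 1.7999e+02 -2.0000e-02 -1.6712e+02] F [ 0.74 -0.3  -3.36] t 18.9667 J [ 16.3  12.3   3.4  -0.  -81.1 -93.4]
shift cm [ 0.98 19.31  2.32] turn [ 0.01 -0.02 -0.02]
```

Scaled: 9.4 cm is 0.1175, 8 cm is 0.1.

{"method": "send_rows", "body": {"plan": [[[0, 0.005, 0, 0, 0, 0], [0, 0.015, 0, 0, 0, 0], [0.0013, 0.03, 0, 0, 0, 0], [0.0025, 0.0475, 0.0013, 0, 0, 0], [0.0038, 0.065, 0.0038, 0, 0, 0], [0.0038, 0.0825, 0.0063, 0, 0, 0], [0.005, 0.1, 0.0088, 0, 0, 0], [0.0063, 0.1175, 0.0113, 0, 0, 0]]]}}

```text
clock: 19.63
tool_pos: [0.5893, 0.0711, 0.3044]
orientation: [180.0, 0.0, -167.3]
force: [-0.4, 0.7, -3.9]
opening: 0.0096
gripper_force: 29.0
```

Scaled: 9.8 cm is 0.1225, 9.2 cm is 0.115.

{"method": "send_rows", "body": {"plan": [[[0.0013, 0.0175, 0.0025, 0, 0, 0], [0.0025, 0.035, 0.005, 0, 0, 0], [0.0025, 0.0525, 0.0075, 0, 0, 0], [0.0038, 0.07, 0.01, 0, 0, 0], [0.0038, 0.0875, 0.0125, 0, 0, 0], [0.005, 0.1025, 0.015, 0, 0, 0], [0.005, 0.115, 0.0163, 0, 0, 0], [0.005, 0.1225, 0.0175, 0, 0, 0]]]}}

```text
clock: 20.3
tool_pos: [0.5643, 0.1655, 0.2904]
orientation: [180.0, -0.0, -167.3]
force: [-0.5, -0.2, -3.3]
opening: 0.0098
gripper_force: 29.2
```

{"method": "send_rows", "body": {"plan": [[[0, 0.0013, 0, 0, 0, 0], [0, 0.0013, 0, 0, 0, 0], [0, 0.0013, 0, 0, 0, 0], [0, 0.0013, 0, 0, 0, 0], [0, 0.0013, 0, 0, 0, 0], [0, 0.0013, 0, 0, 0, 0], [0, 0.0013, 0, 0, 0, 0], [0, 0.0013, 0, 0, 0, 0]]]}}

```text
clock: 20.97
tool_pos: [0.5644, 0.1649, 0.2906]
orientation: [180.0, 0.0, -167.4]
force: [-0.2, -0.7, -3.6]
opening: 0.0099
gripper_force: 29.2
```

```bash
python3 - <<'E'
from h import *
import pickle
S={n:snap(n) for n in ("scene","side","wrist")}; pickle.dump(S,open('s5.pkl','wb'))
rel((.505+.0351-.001,.153+.0080,.249),(180,0,-167.1))
# rail as seen now in the wrist view: bright columns -> ray to z=.22
s=S["wrist"];g=s["img"].min(axis=2).astype(int)
for u in (150,180,210,300,330,360):
    c=g[:,u];r=np.where(c>170)[0]; r=r[r<200]
    if len(r)==0: print(u,"none");continue
    sp=np.split(r,np.where(np.diff(r)>1)[0]+1);print(u,[(a[0],a[-1],np.round(plane(s,(u,(a[0]+a[-1])/2),(0,0,1),.22),4).tolist()) for a in sp])
E
```

```text
at [0.5644 0.165  0.2906] [-180.      0.   -167.36] F [ 1.65  0.05 -3.43] t 21.1167 J [  35.3    9.9   -2.5    0.   -77.6 -112.7]
shift cm [2.56 0.16 4.16] turn [-0.    0.   -0.26]
150 [(np.int64(81), np.int64(110), [0.505, 0.0628, 0.22]), (np.int64(114), np.int64(135), [0.5283, 0.066, 0.22])]
180 [(np.int64(114), np.int64(123), [0.5181, 0.09, 0.22])]
210 [(np.int64(113), np.int64(123), [0.5124, 0.1144, 0.22])]
300 [(np.int64(114), np.int64(121), [0.4957, 0.1871, 0.22])]
330 [(np.int64(114), np.int64(121), [0.4901, 0.2115, 0.22])]
360 [(np.int64(80), np.int64(109), [0.4666, 0.2306, 0.22]), (np.int64(114), np.int64(141), [0.4923, 0.2386, 0.22])]
```

Scaled: 4 cm is 0.05, 2.7 cm is 0.0338, -0.2 degrees is -0.0011.

{"method": "send_rows", "body": {"plan": [[[0, 0.0013, 0.0075, 0, 0, -0.0011], [0, 0.0013, 0.0163, 0, 0, -0.0011], [0, 0.0013, 0.025, 0, 0, -0.0011], [0, 0.0013, 0.0338, 0, 0, -0.0011], [0, 0.0013, 0.0413, 0, 0, -0.0011], [0, 0.0013, 0.0475, 0, 0, -0.0011], [0, 0.0013, 0.05, 0, 0, -0.0011], [0, 0.0013, 0.05, 0, 0, -0.0011]]]}}

```text
clock: 21.78
tool_pos: [0.5639, 0.1659, 0.2498]
orientation: [-180.0, -0.1, -167.2]
force: [0.7, 0.3, -3.5]
opening: 0.0095
gripper_force: 29.2
```

Scaled: 3 cm is 0.0375, 2.9 cm is 0.0363.

{"method": "send_rows", "body": {"plan": [[[0.0038, 0, 0, 0, 0, 0], [0.01, 0, 0, 0, 0, 0], [0.0175, 0, 0, 0, 0, 0], [0.025, 0, 0, 0, 0, 0], [0.0313, 0, 0, 0, 0, 0], [0.0363, 0, 0, 0, 0, 0], [0.0375, 0, 0, 0, 0, 0], [0.0375, 0, 0, 0, 0, 0]]]}}

```text
clock: 22.45
tool_pos: [0.5346, 0.1594, 0.251]
orientation: [180.0, 0.0, -167.1]
force: [-0.1, 0.8, -4.0]
opening: 0.0096
gripper_force: 29.2
```

```bash
python3 - <<'E'
from h import *
rel((.504-.001,.153,.249),(180,0,-167.1))
E
```

```text
at [0.5346 0.1594 0.251 ] [ 1.7999e+02  4.0000e-02 -1.6714e+02] F [-0.14  0.75 -3.97] t 22.45 J [  36.7    7.9  -10.     0.   -72.1 -113.9]
shift cm [3.22 0.08 0.19] turn [ 0.01  0.04 -0.04]
```

Scaled: 3.2 cm is 0.04, 2.9 cm is 0.0363.

{"method": "send_rows", "body": {"plan": [[[0.0038, 0, 0, 0, 0, 0], [0.01, 0, 0, 0, 0, 0], [0.0163, 0, 0, 0, 0, 0], [0.0238, 0, 0, 0, 0, 0], [0.03, 0, 0, 0, 0, 0], [0.0363, 0, 0, 0, 0, 0], [0.04, 0, 0, 0, 0, 0], [0.04, 0, 0, 0, 0, 0]]]}}

```text
clock: 23.12
tool_pos: [0.5031, 0.1522, 0.2509]
orientation: [180.0, 0.0, -167.1]
force: [-0.3, 0.0, -3.7]
opening: 0.0093
gripper_force: 29.2
```

Scaled: 1.2 cm is 0.015, 1 cm is 0.0125.

{"method": "send_rows", "body": {"plan": [[[0, 0, 0.0025, 0, 0, 0], [0, 0, 0.005, 0, 0, 0], [0, 0, 0.0075, 0, 0, 0], [0, 0, 0.01, 0, 0, 0], [0, 0, 0.0125, 0, 0, 0], [0, 0, 0.015, 0, 0, 0], [0, 0, 0.015, 0, 0, 0], [0, 0, 0.015, 0, 0, 0]]]}}

```text
clock: 23.78
tool_pos: [0.5037, 0.1523, 0.2384]
orientation: [-180.0, -0.0, -167.2]
force: [-0.5, -0.5, -4.1]
opening: 0.0098
gripper_force: 29.2
```

Scaled: 0.35 cm is 0.0044, 0.3 cm is 0.0038.

{"method": "send_rows", "body": {"plan": [[[0, 0, 0.0013, 0, 0, 0], [0, 0, 0.0025, 0, 0, 0], [0, 0, 0.0038, 0, 0, 0], [0, 0, 0.0044, 0, 0, 0], [0, 0, 0.0044, 0, 0, 0], [0, 0, 0.0044, 0, 0, 0]]]}}

```text
clock: 24.28
tool_pos: [0.5037, 0.1523, 0.2351]
orientation: [-180.0, -0.0, -167.2]
force: [0.4, 0.5, -3.4]
opening: 0.0095
gripper_force: 29.2
```

Scaled: 0.15 cm is 0.0019, 0.1 cm is 0.0013.

{"method": "send_rows", "body": {"plan": [[[0, 0, 0.0006, 0, 0, 0], [0, 0, 0.0013, 0, 0, 0], [0, 0, 0.0019, 0, 0, 0], [0, 0, 0.0019, 0, 0, 0], [0, 0, 0.0019, 0, 0, 0]]]}}

```text
clock: 24.7
tool_pos: [0.5037, 0.1523, 0.2336]
orientation: [-180.0, 0.0, -167.2]
force: [-0.8, -0.1, -2.8]
opening: 0.0096
gripper_force: 29.2
```

Scaled: 0.1 cm is 0.0013, 0.05 cm is 0.0006.

{"method": "send_rows", "body": {"plan": [[[0, 0, 0.0006, 0, 0, 0], [0, 0, 0.0013, 0, 0, 0], [0, 0, 0.0013, 0, 0, 0], [0, 0, 0.0013, 0, 0, 0], [0, 0, 0.0013, 0, 0, 0]]]}}

```text
clock: 25.12
tool_pos: [0.504, 0.1524, 0.2331]
orientation: [180.0, 0.1, -167.2]
force: [-1.3, 0.2, 2.7]
opening: 0.0097
gripper_force: 29.3
```

```bash
python3 - <<'E'
from h import *
import pickle
S={n:snap(n) for n in ("scene","side","wrist")}; pickle.dump(S,open('s6.pkl','wb'))
o=ctrl.get_obs();print(o["tool_pos"],o["force"])
E
```

```text
[0.50399209 0.15237833 0.23302633] [-0.47583344  0.18072493  4.04782804]
```

Scaled: -0.04 cm is -0.0005.

{"method": "send_rows", "body": {"plan": [[[0, 0, -0.0005, 0, 0, 0], [0, 0, -0.0005, 0, 0, 0], [0, 0, -0.0005, 0, 0, 0]]]}}

```text
clock: 25.52
tool_pos: [0.5038, 0.1523, 0.2331]
orientation: [180.0, 0.0, -167.2]
force: [-0.8, -0.4, 2.1]
opening: 0.0099
gripper_force: 29.3
```

{"method": "send_rows", "body": {"plan": [[[0, 0, 0, 0, 0, 0], [0, 0, 0, 0, 0, 0], [0, 0, 0, 0, 0, 0], [0, 0, 0, 0, 0, 0], [0, 0, 0, 0, 0, 0], [0, 0, 0, 0, 0, 0], [0, 0, 0, 0, 0, 0], [0, 0, 0, 0, 0, 0]]], "fingers": 0.55}}

```text
clock: 26.18
tool_pos: [0.5037, 0.1523, 0.2329]
orientation: [-180.0, -0.0, -167.2]
force: [0.0, 0.0, -0.2]
opening: 0.0476
gripper_force: 0.0
```

```bash
cat > chk.py <<'E'
from h import *
o=ctrl.get_obs();print(o["clock"],o["tool_pos"],o["force"],o["opening"])
a,b=snap("scene"),snap("side")
for n,lo,hi in (("tab",(5,150,120),(18,255,255)),("plate",(100,120,60),(125,255,255))):
    c=[]
    for s in (a,b):
        q=proj(s,(.504,.153,.25) if n=="tab" else (.504,.153,.12)); m=cv2.inRange(cv2.cvtColor(cv2.GaussianBlur(s["img"],(3,3),0),cv2.COLOR_RGB2HSV),lo,hi)
        z=np.zeros_like(m);x,y=q.astype(int);w=45;z[max(0,y-w):y+w,x-w:x+w]=m[max(0,y-w):y+w,x-w:x+w];p=np.argwhere(z)
        c.append((s,p.mean(0)[::-1] if len(p) else q)); print(n,len(p),np.round(q,1),p.min(0)[::-1],p.max(0)[::-1])
    print(n,tri(*c))
E
python3 chk.py
```

```text
26.1833 [0.50369755 0.15228308 0.23292889] [ 0.02280879  0.01250288 -0.19291964] 0.0475723533954737
tab 19 [285.  132.1] [283 132] [287 137]
tab 79 [267.  214.1] [229 169] [245 176]
tab (array([0.56616654, 0.109078  , 0.32004181]), [np.float64(0.012485889052238642), np.float64(0.012485889052238623)])
plate 186 [281.5 161.1] [272 146] [291 184]
plate 92 [265.  250.7] [260 237] [264 285]
plate (array([0.50055007, 0.16060427, 0.07662974]), [np.float64(0.008152753451724901), np.float64(0.008152753451724934)])
```

Released. I'll open fully, wait, and withdraw straight up.

{"method": "send_rows", "body": {"plan": [[[0, 0, 0, 0, 0, 0], [0, 0, 0, 0, 0, 0], [0, 0, 0, 0, 0, 0], [0, 0, 0, 0, 0, 0], [0, 0, 0, 0, 0, 0], [0, 0, 0, 0, 0, 0], [0, 0, 0, 0, 0, 0], [0, 0, 0, 0, 0, 0]]], "fingers": 1}}

```text
clock: 26.95
tool_pos: [0.5037, 0.1523, 0.233]
orientation: [180.0, 0.0, -167.2]
force: [-1.0, 0.3, 0.1]
opening: 0.0872
gripper_force: 0.0
```

Scaled: -12 cm is -0.15, -10 cm is -0.125.

{"method": "send_rows", "body": {"plan": [[[0, 0, -0.0125, 0, 0, 0], [0, 0, -0.0313, 0, 0, 0], [0, 0, -0.05, 0, 0, 0], [0, 0, -0.075, 0, 0, 0], [0, 0, -0.1, 0, 0, 0], [0, 0, -0.125, 0, 0, 0], [0, 0, -0.15, 0, 0, 0], [0, 0, -0.15, 0, 0, 0]]]}}

```text
clock: 27.62
tool_pos: [0.5053, 0.1525, 0.3582]
orientation: [179.9, 0.4, -167.1]
force: [1.1, 0.7, 0.4]
opening: 0.0877
gripper_force: 0.0
```

{"method": "send_rows", "body": {"plan": [[[0, 0, 0, 0, 0, 0], [0, 0, 0, 0, 0, 0], [0, 0, 0, 0, 0, 0], [0, 0, 0, 0, 0, 0], [0, 0, 0, 0, 0, 0], [0, 0, 0, 0, 0, 0], [0, 0, 0, 0, 0, 0], [0, 0, 0, 0, 0, 0]]]}}

```text
clock: 28.28
tool_pos: [0.5037, 0.1523, 0.3528]
orientation: [-180.0, -0.0, -167.2]
force: [-0.3, 0.4, -0.2]
opening: 0.0875
gripper_force: 0.0
```

```bash
python3 chk.py
```

```text
28.2833 [0.50368542 0.15226835 0.35282083] [-0.31104378  0.37387562 -0.1623205 ] 0.08748465852923122
tab 71 [285.  132.1] [282 126] [289 138]
tab 176 [267.  214.1] [229 169] [270 221]
tab (array([0.53094678, 0.13565238, 0.28362377]), [np.float64(0.007115318423872043), np.float64(0.007115318423872016)])
plate 198 [281.5 161.1] [271 147] [290 184]
plate 73 [265.  250.7] [262 239] [264 284]
plate (array([0.499538  , 0.15985112, 0.07593597]), [np.float64(0.007920204041319902), np.float64(0.007920204041319932)])
```

{"method": "send_rows", "body": {"plan": [[[0, 0, 0, 0, 0, 0], [0, 0, 0, 0, 0, 0], [0, 0, 0, 0, 0, 0], [0, 0, 0, 0, 0, 0], [0, 0, 0, 0, 0, 0], [0, 0, 0, 0, 0, 0], [0, 0, 0, 0, 0, 0], [0, 0, 0, 0, 0, 0]]]}}

```text
clock: 29.05
tool_pos: [0.5037, 0.1523, 0.353]
orientation: [180.0, -0.0, -167.2]
force: [-0.3, 0.3, -0.1]
opening: 0.0874
gripper_force: 0.0
```

```bash
python3 chk.py
```

```text
29.05 [0.50369468 0.15230044 0.35295759] [-0.25165399  0.34607184 -0.06452598] 0.08743563826713886
tab 70 [285.  132.1] [282 126] [289 138]
tab 175 [267.  214.1] [229 169] [270 221]
tab (array([0.53110881, 0.13543527, 0.28361262]), [np.float64(0.007121159845091241), np.float64(0.007121159845091161)])
plate 186 [281.5 161.1] [271 147] [290 184]
plate 66 [265.  250.7] [262 238] [264 283]
plate (array([0.49952924, 0.15969703, 0.07502541]), [np.float64(0.008064170620705977), np.float64(0.008064170620705914)])
```

{"method": "send_rows", "body": {"plan": [[[0, 0, 0, 0, 0, 0], [0, 0, 0, 0, 0, 0], [0, 0, 0, 0, 0, 0], [0, 0, 0, 0, 0, 0], [0, 0, 0, 0, 0, 0], [0, 0, 0, 0, 0, 0], [0, 0, 0, 0, 0, 0], [0, 0, 0, 0, 0, 0]]]}}

```text
clock: 29.82
tool_pos: [0.5037, 0.1523, 0.353]
orientation: [180.0, -0.0, -167.2]
force: [0.2, -1.2, -0.2]
opening: 0.0875
gripper_force: 0.0
```

{"method": "send_rows", "body": {"plan": [[[0, 0, 0, 0, 0, 0], [0, 0, 0, 0, 0, 0], [0, 0, 0, 0, 0, 0], [0, 0, 0, 0, 0, 0], [0, 0, 0, 0, 0, 0], [0, 0, 0, 0, 0, 0], [0, 0, 0, 0, 0, 0], [0, 0, 0, 0, 0, 0]]]}}

```text
clock: 30.48
tool_pos: [0.5037, 0.1523, 0.3529]
orientation: [180.0, -0.0, -167.2]
force: [0.1, 0.3, -0.0]
opening: 0.0876
gripper_force: 0.0
```

{"method": "send_rows", "body": {"plan": [[[0, 0, 0, 0, 0, 0], [0, 0, 0, 0, 0, 0], [0, 0, 0, 0, 0, 0], [0, 0, 0, 0, 0, 0], [0, 0, 0, 0, 0, 0], [0, 0, 0, 0, 0, 0], [0, 0, 0, 0, 0, 0], [0, 0, 0, 0, 0, 0]]]}}

```text
clock: 31.15
tool_pos: [0.5037, 0.1523, 0.353]
orientation: [180.0, 0.0, -167.2]
force: [0.3, 0.9, 0.5]
opening: 0.0876
gripper_force: 0.0
```

```bash
python3 chk.py | grep -v "tri"; python3 -c "
from plant import ctrl
print(ctrl.close_job())"
```

```text
31.15 [0.50370076 0.15230506 0.35296998] [0.3236868  0.8831881  0.49368186] 0.08759136513363268
tab 68 [285.  132.1] [282 126] [289 138]
tab 176 [267.  214.1] [229 169] [270 221]
tab (array([0.53083604, 0.13552813, 0.2833899 ]), [np.float64(0.007195488730312999), np.float64(0.007195488730313145)])
plate 186 [281.5 161.1] [271 147] [290 184]
plate 67 [265.  250.7] [261 238] [264 283]
plate (array([0.50046817, 0.15853514, 0.07840836]), [np.float64(0.007761806762809658), np.float64(0.007761806762809691)])
the job is handed in; nothing more can be done
None
```

The hook and insert are hanging together on the rail, the gripper is open and clear above them, and I handed the job in at about 31 s; no verdict came back, but both looked steady in the last camera checks.

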